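# Loosen the ring vise by two turns of its knurled wheel

### The job

Two small bench vises stand on the jeweller's bench. On the one whose jaws hold the brass ring casting, loosen the jaws by rolling a fingertip across the top of the knurled wheel, stroke after stroke, until the wheel has made two full turns from where it started (to within about an eighth of a turn). Only stroke the wheel, grasp nothing: leave the casting standing between the jaws, leave the empty vise's wheel alone, and do not disturb the other things on the bench.

Things in the scene. Friction and masses are not known exactly. Their poses are not given: they have to be found in the camera images.
- ring_vise: The vise to loosen: holds the brass casting, jaws 28 mm apart. Grey steel, fixed, footprint 190 x 52 mm. Origin on the bench, 5 mm from the footprint's centre towards the jaws; z up, x along the screw from the wheel end (-x, nearest the robot) to the fixed jaw. Jaws 50 mm wide, 56 mm high; wheel cheeks 52 mm high, outer faces at x = -88 and -52 mm; bed 24 mm high.
- ring_wheel_centre (a point): Centre of the ring vise's wheel, on its horizontal axis, 46 mm above the bench; axes as the vise's (x along the wheel's axis to the jaws, y across, z up). Steel wheel 19 mm wide with 24 straight ribs, 46 mm in diameter over the ribs: its top stands 69 mm above the bench, 17 mm above the cheeks. One rib is a 5 mm wide brass index bar, straight up at the start.
- ring_wheel (a joint): Turn of that wheel, rad: 0 at the start (tight stop), grows as it loosens, 6.28 a turn, counted on over many turns. Loosening moves the top of the rim to the vise's +y (left, seen from the wheel end looking to the jaws) and draws the moving jaw 4 mm towards the wheel per turn. Stiffness 0.03 N m (1.3 N at the rim); it stays where left. A tip pressing with a few newtons drives it.
- spare_vise: The same vise but empty, jaws 48 mm apart; leave it alone. Grey steel, fixed, footprint 190 x 52 mm. Origin on the bench, 5 mm from the footprint's centre towards the jaws; z up, x along the screw from the wheel end (-x, nearest the robot) to the fixed jaw. Jaws 50 mm wide, 56 mm high; wheel cheeks 52 mm high, outer faces at x = -88 and -52 mm; bed 24 mm high.
- spare_wheel (a joint): Turn of the empty vise's wheel from its start, rad; to be left at 0.
- casting: Signet-ring casting in brass, 90 g: an upright ring 27 mm across on a sprue block 27 x 30 x 16 mm, 44 mm tall in all; stands on the ring vise's bed between the jaws, its top 68 mm above the bench. Origin at the centre of its underside, z up.
- bur_block: Loose wooden block 60 x 42 x 28 mm with upright burs, 56 mm tall in all, standing between the two vises. Origin at the centre of its underside.
- flux_jar: Loose amber glass jar with a steel cap, 36 mm in diameter, 40 mm tall. Origin at the centre of its underside.
- mug: Loose white mug, 80 mm in diameter, 95 mm tall, handle at its +y side. Origin at the centre of its underside.
- bench_block: Loose steel bench block 64 x 64 x 20 mm. Origin at the centre of its underside.
- mandrel: Loose steel ring mandrel standing on a 40 mm foot, 100 mm tall. Origin at the centre of its underside.
- hammer: Loose hammer 220 mm long lying along its x axis at the left of the bench. Origin under its middle.
- screwdriver: Loose screwdriver 170 mm long lying along its x axis at the right of the bench. Origin under its middle.

How it is judged (in metres and radians):
On the way, in this order (a step that is already met when the one before it is completed fails the run):
1. the ring vise's wheel has been loosened by one full turn (value of joint ring_wheel above 5.98319 rad).
2. and by a second full turn (value of joint ring_wheel above 11.7814 rad), for 0.2 s.
At the end, for the whole second after the job is handed in: The ring vise's wheel rests at two full turns (12.57 rad) of loosening, give or take an eighth of a turn (0.785 rad); the empty vise's wheel is within 0.3 rad of its start; the casting stands upright on the bed between the jaws, within 20 mm of where it was (value of joint ring_wheel between 11.7814 and 13.3514 rad and velocity of joint ring_wheel between -0.05 and 0.05 rad/s and value of joint spare_wheel below 0.3 rad and z of casting in the frame of ring_vise below 0.027 m and x of casting in the frame of ring_vise between 0.035 and 0.06 m and distance of casting from where it was at the start of the episode below 0.02 m and angle between casting's own z axis and vertical below 0.15 rad and linear speed of casting below 0.02 m/s); the robot touches nothing.
It fails at once if the empty vise's wheel is turned (more than 0.3 rad) (value of joint spare_wheel above 0.3 rad).
It fails at once if the casting is lifted (more than 6 mm), tipped (more than 0.3 rad) or carried (more than 20 mm) (z of casting in the frame of ring_vise above 0.03 m or angle between casting's own z axis and vertical above 0.3 rad or distance of casting from where it was at the start of the episode above 0.02 m).
It fails at once if another thing on the bench is moved by more than 30 mm (distance of any of bur_block, flux_jar, mug, bench_block, mandrel, hammer, screwdriver from where it was at the start of the episode above 0.03 m).
It also fails if it takes over 61 s, if anything falls off the work surface, if the arm or the gripper's body presses on something with over 40 N, if the wrist force passes 120 N, or if a joint passes its speed limit or range.

### The arm

A 6-joint arm with a two-finger parallel gripper is mounted at the origin on the work surface. World frame = base frame: x ahead of the robot, y to its left, z up, the work surface at z = 0. Lengths are in m, angles in degrees, forces in N, time in s.
With the tool pointing down it reaches from about 0.4 to 0.825 m from the base axis. Payload 7 kg.
Tool frame: the origin (TCP) lies midway between the tips of the shut fingers; the grasp point (between the pads) lies 19 mm behind it; x points along the fingers, z is the direction in which the jaws open and shut, and the axes are right-handed (so a half turn about x gives the same grasp; the last joint's range is limited). The gripper opens to 88 mm and grips with 3 to 60 N. Pads are 19 mm wide; open, the fingers measure 130 mm over their backs; the gripper's body (78 mm by 193 mm) begins 47 mm behind the grasp point.
Start: joints at [86.236, 20.546, 0.682, 0, -70.136, -16.507], TCP at [0.234, 0.633, 0.227] pointing down, gripper open.
Joint ranges: [-176.03, 176.03], [-82.01, 121.73], [-58.28, 71.71], [-173.87, 95.51], [-174.79, -0.11], [-173.66, 173.66]. Speed limits (degrees/s): [136.94, 136.94, 172.46, 180, 180, 180].

### API

Orientations are given as [roll, pitch, yaw] about the fixed x, y, z axes, in that order (R = Rz(yaw) Ry(pitch) Rx(roll)).
In Python, from plant import get_state, capture, close_job gives the robot as it stands.
- The arm moves only by the tool play_rows, never from a script. Its argument "series" is one flat list of numbers, 4 for each row, row after row: the shift along the tool's x, y, z in m, then the turn about the tool's x in rad. In form: [tx, ty, tz, spin, tx, ty, tz, spin, ...]. A call has exactly 5 rows; each row shifts and turns the commanded pose from where the row before left it, along the tool's axes as they then stand; what a row does not reach is not made up. A row lasts 1/12 s, in which the tool goes at most 41.7 mm and 7.16 degrees, less where a joint would pass 70% of its speed; a pose out of reach is approached as far as the arm can. A call is refused whole if a number of a shift passes 0.0417 or a number of a turn 0.125, either way. A call with a gripper value outside its range is refused whole. "jaw" is the opening in per cent of the stroke, from 0 (shut) to 100 (fully open), set as the call begins (left out, the last holds). The fingers move at their own pace and stop on an object; "squeeze" is the grip in N (left out, the last holds). Time passes only in rows, so rows that do not move let the fingers close, or fill a call up. It gives the time, the measured TCP pose, the force and the opening at its end, in the units of the state.
- get_state(): the state, without advancing time (a new reading comes with each control period).
- capture(name): name is "side" or "top" or "wrist"; returns a dict with "img" (480x640x3 uint8, blue, green, red), "K" (3x3 intrinsics, pixels), "world_from_camera" (4x4, takes a point from camera to world coordinates). Camera axes: x right, y down, z forward; pixel columns grow to the right and rows downward; lengths in m; the calibration is good to about 2 mm. A picture is of the moment at which its call begins. There is no depth.
- close_job(): hands the job in, once; it reports no verdict.
The state is a dict: "time_s": time; "joints": joint angles; "qd": joint speeds; "joint_torque": joint torques, N m; "tcp_pos": TCP position; "eef_rot": TCP orientation; "contact_force": force on the tool from outside, world axes, zero at the start; "moment": the same for the moment, N m; "gripper_width": finger opening in m.
Only numpy, scipy, OpenCV 4.12 (cv2) and the standard library are available. Lean on these libraries where they do the work, as an engineer would, in place of code of your own. Each camera call takes 0.05 s, during which the arm holds its last target.

## Working session

There is one attempt and no reset: what is moved stays moved. The work goes in short steps, Python scripts to look and compute and a tool call to move; the robot and the scene stay as the last step left them, time stands still between calls to the robot, and variables do not carry over. Pictures are saved under pics/ and viewed, and the job is handed in when it is done.

Besides the shell and the picture viewer there is one more tool, called by a JSON object that holds its "api" and its "payload", one argument or row to a line. play_rows: Moves the arm, as the interface text tells. Its arguments: {"type":"object","properties":{"series":{"type":"array","items":{"type":"number"}},"jaw":{"type":"number"},"squeeze":{"type":"number"}},"required":["series"]}

```bash
ls; mkdir -p pics; python3 - <<'E'
from plant import get_state,capture
import cv2,pickle
print(get_state())
for n in("side","top"):
    c=capture(n);cv2.imwrite(f"pics/{n}0.png",c["img"]);pickle.dump(c,open(f"{n}0.pkl","wb"));print(n,c["K"],c["world_from_camera"])
E
```

```text
pics
{'time_s': 0.0, 'joints': array([ 8.62371705e+01,  2.05908764e+01,  6.32224732e-01, -2.03903282e-02,
       -7.01350978e+01, -1.65057120e+01]), 'qd': array([-0.00512856,  0.05084875,  0.08800433, -0.09083268,  0.01621117,
       -0.05597113]), 'joint_torque': array([-2.83019544e-04, -5.82716095e+01,  2.93039292e+01,  6.99648678e+00,
        6.81288730e-03, -1.68359693e-04]), 'tcp_pos': array([0.23370045, 0.63271924, 0.22561637]), 'eef_rot': array([   4.95179238,   89.90431038, -105.32369351]), 'contact_force': array([-0.60690689,  0.59936995, -0.30988313]), 'moment': array([-0.03392485,  0.02173215,  0.04164623]), 'gripper_width': 0.08780160872825564}
side [[589.19815396   0.         313.34446732]
 [  0.         589.19815396 233.81146981]
 [  0.           0.           1.        ]] [[ 0.82942911 -0.29582378  0.47385191 -0.07543004]
 [-0.5582859  -0.41000418  0.72125823 -1.04023792]
 [-0.01908408 -0.86277741 -0.50522365  0.79809705]
 [ 0.          0.          0.          1.        ]]
top [[621.70068649   0.         328.4203042 ]
 [  0.         621.70068649 237.82732801]
 [  0.           0.           1.        ]] [[-0.02375967 -0.98850922  0.14928159  0.37999805]
 [-0.99966196  0.02506879  0.00689361  0.0084395 ]
 [-0.01055671 -0.14906733 -0.98877069  1.60310493]
 [ 0.          0.          0.          1.        ]]
```

View pics/side0.png

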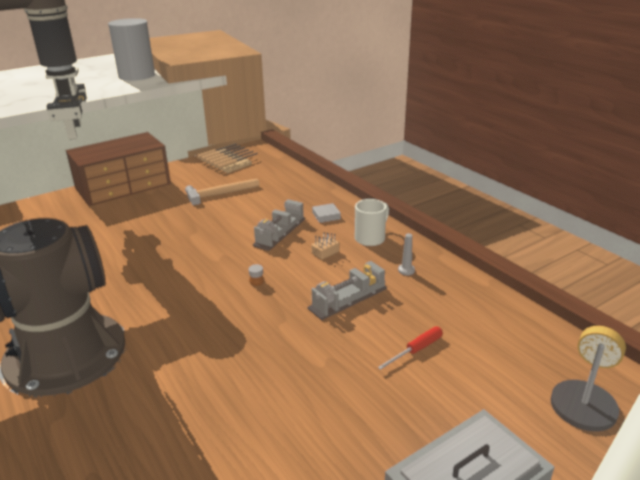

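View pics/top0.png

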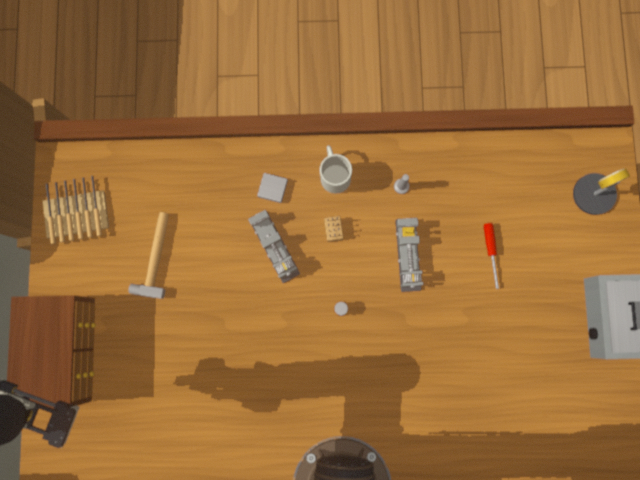

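```bash
python3 - <<'E'
import cv2,pickle
import numpy as np
t=pickle.load(open("top0.pkl","rb"))["img"];s=pickle.load(open("side0.pkl","rb"))["img"]
a=cv2.resize(t[205:305,370:450],None,fx=5,fy=5,interpolation=cv2.INTER_CUBIC)
b=cv2.resize(s[255:325,300:395],None,fx=4,fy=4,interpolation=cv2.INTER_CUBIC)
o=np.zeros((500,790,3),np.uint8);o[:,:400]=a;o[:280,405:785]=b
cv2.imwrite("pics/crop0.png",o)
E
```

```text
(no output)
```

View pics/crop0.png

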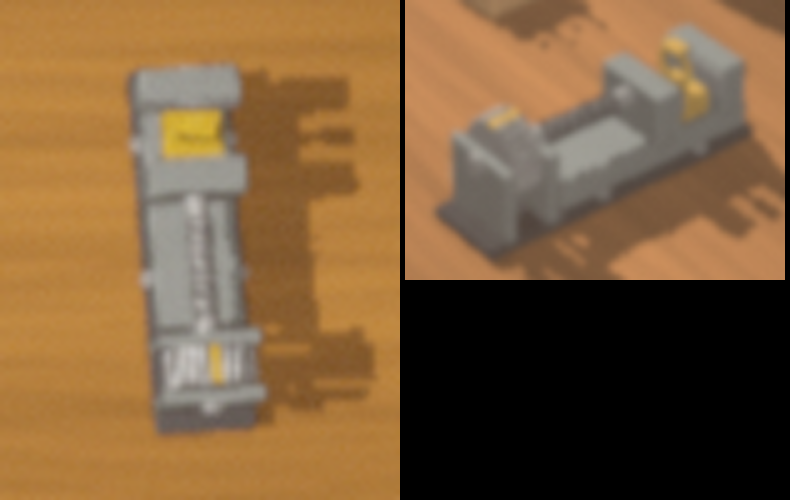

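```bash
cat >h.py <<'E'
import numpy as np,pickle
def ray(c,u,v):
    d=np.linalg.solve(c["K"],[u,v,1.]);T=c["world_from_camera"];return T[:3,3],T[:3,:3]@d
def plane(c,u,v,z):
    o,d=ray(c,u,v);return o+d*(z-o[2])/d[2]
def tri(r1,r2):
    A=[];b=[]
    for o,d in(r1,r2):
        d=d/np.linalg.norm(d);P=np.eye(3)-np.outer(d,d);A.append(P);b.append(P@o)
    return np.linalg.lstsq(np.vstack(A),np.hstack(b),rcond=None)[0]
def proj(c,p):
    T=np.linalg.inv(c["world_from_camera"]);q=c["K"]@(T[:3,:3]@p+T[:3,3]);return q[:2]/q[2]
E
python3 - <<'E'
from h import *
import cv2
t=pickle.load(open("top0.pkl","rb"));s=pickle.load(open("side0.pkl","rb"))
T=lambda x,y,z:plane(t,370+x/5-.4,205+y/5-.4,z)
S=lambda x,y,z:plane(s,300+(x-405)/4-.4,255+y/4-.4,z)
print("wheel top",T(216,363,.069),"side",S(502,118,.069))
# yellow blobs by mask
hsv=cv2.cvtColor(t["img"],cv2.COLOR_BGR2HSV)
m=cv2.inRange(hsv[205:305,370:450],(20,150,140),(32,255,255))
n,l,st,ce=cv2.connectedComponentsWithStats(m);print(st[1:],ce[1:]+[370,205])
pts={'fixTL':(136,70,.056),'fixTR':(238,66,.056),'fixBR':(240,103,.056),'fixBL':(135,105,.056),'nearbaseL':(158,432,0.00),'nearbaseR':(255,428,0.00),
'cheek1L':(152,340,.052),'cheek1R':(261,330,.052),'cheek2L':(157,402,.052),'cheek2R':(266,391,.052),'cast':(192,134,.06)}
for k,v in pts.items():print(k,T(*v).round(4))
E
```

```text
wheel top [ 0.50807077 -0.18676335  0.069     ] side [ 0.50788523 -0.18890309  0.069     ]
[[33 22 11  9 94]] [[407.90425532 231.04255319]]
fixTL [ 0.6583 -0.1546  0.056 ]
fixTR [ 0.659  -0.2061  0.056 ]
fixBR [ 0.6401 -0.2063  0.056 ]
fixBL [ 0.6404 -0.1534  0.056 ]
nearbaseL [ 0.479  -0.1642  0.    ]
nearbaseR [ 0.4799 -0.2141  0.    ]
cheek1L [ 0.5218 -0.1575  0.052 ]
cheek1R [ 0.5254 -0.2121  0.052 ]
cheek2L [ 0.4908 -0.1587  0.052 ]
cheek2R [ 0.4949 -0.2132  0.052 ]
cast [ 0.6242 -0.1809  0.06  ]
```

```bash
cat >>h.py <<'E'
from scipy.spatial.transform import Rotation as Ro
def R(s):return Ro.from_euler('xyz',s["eef_rot"],degrees=True).as_matrix()
def show(s):
    M=R(s);print(s["time_s"],s["tcp_pos"].round(4),"F",s["contact_force"].round(2),"q",s["joints"].round(1))
    print(M.round(3)); return M
E
python3 - <<'E'
from h import *
from plant import get_state
s=get_state();M=show(s)
for a in np.arange(-180,180,30):pass
yw=np.radians(3.6);Y=np.array([-np.sin(yw),np.cos(yw),0])
b=M.T@Y;print("spin to bring z to +Y:",np.degrees(np.arctan2(-b[1],b[2])),"to -Y",np.degrees(np.arctan2(b[1],-b[2])))
for p in([.5,.4,.2],[.508,-.187,.2]): print(M.T@(np.array(p)-s["tcp_pos"]))
print(M.T@(np.array([.508,-.187,.2])-np.array([.5,.4,.2])))
E
```

```text
0.1 [0.2337 0.6328 0.2257] F [ 0.07 -0.33 -0.56] q [ 86.2  20.6   0.6  -0.  -70.1 -16.5]
[[-0.     0.938 -0.346]
 [-0.001 -0.346 -0.938]
 [-1.     0.     0.001]]
spin to bring z to +Y: 156.12736147561813 to -Y -23.872638524381866
[0.02595611 0.33043493 0.12606017]
[0.02679627 0.54132742 0.67392572]
[0.00084016 0.21089249 0.54786554]
```

{"api": "play_rows", "payload": {
  "series": [0,0,0,-0.0833,0,0,0,-0.0833,0,0,0,-0.0833,0,0,0,-0.0833,0,0,0,-0.0834],
  "jaw": 0,
  "squeeze": 20
}}

```text
time_s: 0.52
tcp_pos: [0.2338, 0.6329, 0.226]
eef_rot: [-18.5, 89.9, -104.7]
contact_force: [-0.4, 0.1, -0.4]
gripper_width: 0.0596
```

```bash
python3 - <<'E'
from h import *
from plant import get_state
s=get_state();M=show(s)
for p in([.5,.4,.2],[.508,-.187,.12]): print(M.T@(np.array(p)-s["tcp_pos"]))
E
```

```text
0.5167 [0.2338 0.6329 0.226 ] F [-0.43  0.09 -0.38] q [ 86.2  20.6   0.7  -0.  -70.1   7.6]
[[-0.     0.998  0.067]
 [-0.001  0.067 -0.998]
 [-1.    -0.     0.001]]
[0.02614    0.25007904 0.25017024]
[0.10671353 0.21883937 0.83631441]
```

{"api": "play_rows", "payload": {
  "series": [0,0.028,0.028,0,0,0.028,0.028,0,0,0.028,0.028,0,0,0.028,0.028,0,0,0.028,0.028,0]
}}

```text
time_s: 0.93
tcp_pos: [0.3832, 0.5007, 0.2262]
eef_rot: [-33.4, 90.0, -119.8]
contact_force: [0.4, 0.3, -0.3]
gripper_width: 0.0267
```

{"api": "play_rows", "payload": {
  "series": [0,0.027,0.028,0,0,0.027,0.028,0,0,0.027,0.028,0,0,0.027,0.028,0,0,0,0.04,0]
}}

```text
time_s: 1.35
tcp_pos: [0.5031, 0.3568, 0.225]
eef_rot: [-3.3, 89.9, -89.8]
contact_force: [1.0, 0.4, -0.9]
gripper_width: 0.0009
```

{"api": "play_rows", "payload": {
  "series": [0,0,0.04,0,0,0,0.04,0,0,0,0.04,0,0,0,0.04,0,0,0,0.04,0]
}}

```text
time_s: 1.77
tcp_pos: [0.5117, 0.1557, 0.2263]
eef_rot: [-66.0, 90.0, -152.4]
contact_force: [0.5, -0.4, 0.3]
gripper_width: 0.0007
```

{"api": "play_rows", "payload": {
  "series": [0,0,0.04,0,0,0,0.04,0,0,0,0.04,0,0,0,0.04,0,0,0,0.04,0]
}}

```text
time_s: 2.18
tcp_pos: [0.5243, -0.0438, 0.2266]
eef_rot: [167.0, 90.0, 80.6]
contact_force: [0.2, 0.0, 0.3]
gripper_width: 0.0006
```

```bash
python3 - <<'E'
from h import *
from plant import get_state
s=get_state();M=show(s)
for p in([.508,-.187,.12],): print(M.T@(np.array(p)-s["tcp_pos"]))
E
```

```text
2.1833 [ 0.5243 -0.0438  0.2266] F [0.2  0.02 0.26] q [ 16.6   6.5 -18.   -0.  -65.5  77. ]
[[ 0.     0.998  0.063]
 [ 0.     0.063 -0.998]
 [-1.     0.    -0.   ]]
[ 0.10655319 -0.02530163  0.1419276 ]
```

{"api": "play_rows", "payload": {
  "series": [0.02,-0.005,0.03,0,0.02,-0.005,0.03,0,0.02,-0.005,0.03,0,0.02,-0.005,0.035,0,0.02,-0.0053,0.032,0]
}}

```text
time_s: 2.6
tcp_pos: [0.5088, -0.2018, 0.1256]
eef_rot: [177.5, 90.0, 91.1]
contact_force: [1.0, 0.3, 0.1]
gripper_width: 0.0004
```

```bash
python3 - <<'E'
from h import *
from plant import get_state,capture
import cv2
o=np.zeros((480,800,3),np.uint8)
c=capture("side");cv2.imwrite("pics/s1.png",cv2.resize(c["img"][200:340,260:440],None,fx=4,fy=4,interpolation=cv2.INTER_CUBIC))
c=capture("wrist");cv2.imwrite("pics/w1.png",c["img"])
s=get_state();M=show(s)
print(M.T@(np.array([.508,-.187,.069])-s["tcp_pos"]))
E
```

```text
2.7 [ 0.506  -0.2032  0.1226] F [-1.85 -0.25 -0.83] q [ -1.3  14.  -23.5  -0.  -53.   94.7]
[[-0.007  0.998  0.058]
 [ 0.001  0.058 -0.998]
 [-1.    -0.007 -0.001]]
[ 0.05362895  0.00330146 -0.01602675]
```

View pics/s1.png

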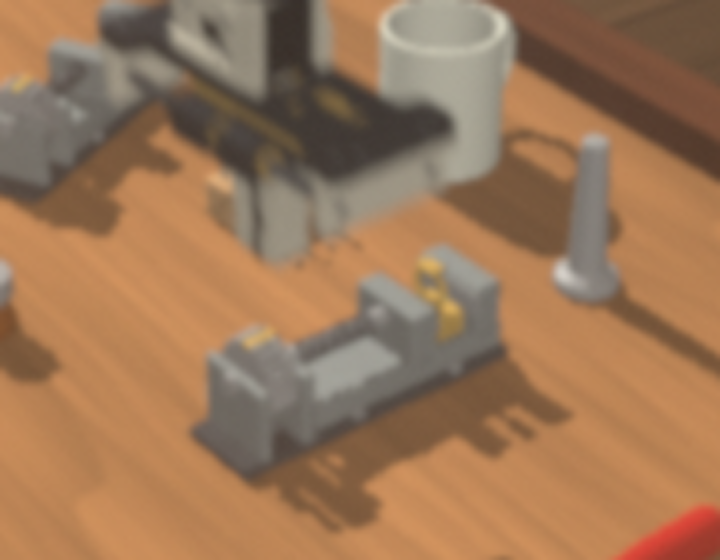

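View pics/w1.png

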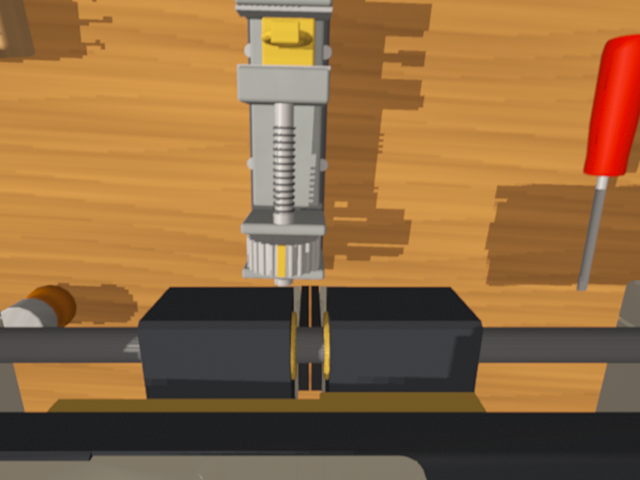

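```bash
python3 - <<'E'
from h import *
from plant import get_state,capture
import cv2
s=get_state();M=R(s)
c=capture("side");im=c["img"]
p=proj(c,s["tcp_pos"]);print(p, p-[260,200])
ps=[proj(c,s["tcp_pos"]+M@np.array(v)) for v in([0,0.0095,.021],[0,0.0095,-.021],[0,-0.0095,-.021],[0,-0.0095,.021])]
x0,y0=280,210
o=cv2.resize(im[y0:y0+80,x0:x0+110],None,fx=7,fy=7,interpolation=cv2.INTER_CUBIC)
for q in ps+[p]:cv2.circle(o,tuple(int(v) for v in ((q-[x0,y0]+.5)*7)),3,(0,0,255),-1)
cv2.imwrite("pics/s2.png",o)
w=capture("wrist");print(proj(w,s["tcp_pos"]),show(get_state()))
E
```

```text
[326.79610666 266.44589717] [66.79610666 66.44589717]
2.8 [ 0.5086 -0.2011  0.1256] F [0.3  0.74 0.63] q [ -1.   13.8 -23.3   0.  -53.1  94.5]
[[-0.002  0.998  0.06 ]
 [ 0.     0.06  -0.998]
 [-1.    -0.002 -0.   ]]
[314.90921579 304.67689127] [[-2.19713175e-03  9.98171831e-01  6.04000662e-02]
 [ 3.93335047e-05  6.04002982e-02 -9.98174235e-01]
 [-9.99997586e-01 -2.19074455e-03 -1.71969009e-04]]
```

View pics/s2.png

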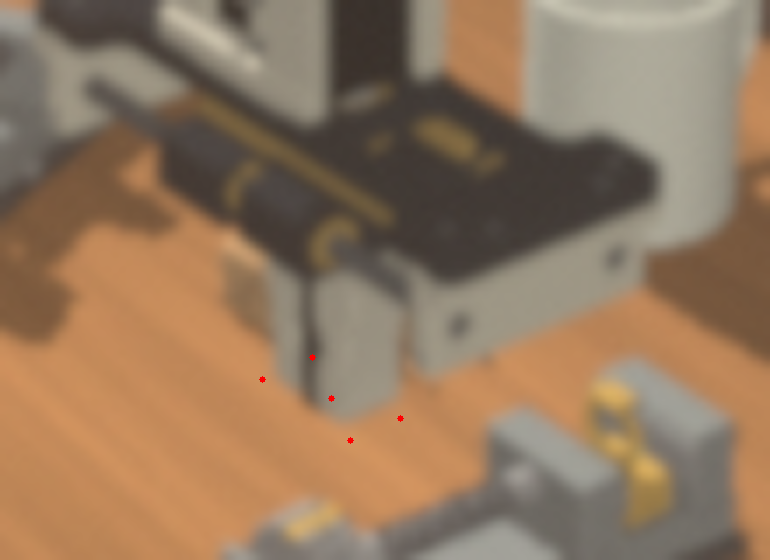

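{"api": "play_rows", "payload": {
  "series": [0.02,0,-0.002,0,0.02,0,-0.002,0,0.01,0,0,0,0.004,0,0,0,0,0,0,0]
}}

```text
time_s: 3.22
tcp_pos: [0.5092, -0.1955, 0.0724]
eef_rot: [-88.9, 90.0, -175.2]
contact_force: [0.1, 0.6, 0.2]
gripper_width: 0.0003
```

{"api": "play_rows", "payload": {
  "series": [0.001,0,0,0,0.001,0,0,0,0.001,0,0,0,0,0,0,0,0,0,0,0]
}}

```text
time_s: 3.63
tcp_pos: [0.5094, -0.1963, 0.0699]
eef_rot: [81.8, 90.0, -4.6]
contact_force: [-0.1, -0.5, 0.3]
gripper_width: 0.0001
```

{"api": "play_rows", "payload": {
  "series": [0.001,0,0,0,0,0,0,0,0.001,0,0,0,0,0,0,0,0,0,0,0]
}}

```text
time_s: 4.05
tcp_pos: [0.5096, -0.1963, 0.0687]
eef_rot: [62.5, 89.9, -23.9]
contact_force: [-3.9, 2.1, 11.5]
gripper_width: 0.0003
```

{"api": "play_rows", "payload": {
  "series": [0,0,-0.004,0,0,0,-0.005,0,0,0,-0.005,0,0,0,-0.004,0,0,0,0,0]
}}

```text
time_s: 4.47
tcp_pos: [0.5087, -0.178, 0.0684]
eef_rot: [68.9, 89.9, -17.4]
contact_force: [-1.0, 0.7, 6.9]
gripper_width: 0.0003
```

```bash
cat >look.py <<'E'
import sys
from h import *
from plant import get_state,capture
import cv2
k=sys.argv[1]
c=capture("wrist");t=capture("side")
a=cv2.resize(c["img"][180:320,200:370],None,fx=2.3,fy=2.3,interpolation=cv2.INTER_CUBIC)
b=cv2.resize(t["img"][250:330,290:400],None,fx=3.5,fy=3.5,interpolation=cv2.INTER_CUBIC)
o=np.zeros((330,790,3),np.uint8);o[:a.shape[0],:a.shape[1]]=a;o[:b.shape[0],400:400+b.shape[1]]=b
cv2.imwrite(f"pics/{k}.png",o);show(get_state())
E
python3 look.py k1
```

```text
4.5667 [ 0.5087 -0.178   0.0683] F [0.04 0.53 9.08] q [  1.6  17.  -28.1   0.  -44.9  92.1]
[[ 0.001  0.998  0.063]
 [-0.     0.063 -0.998]
 [-1.     0.001  0.   ]]
```

View pics/k1.png

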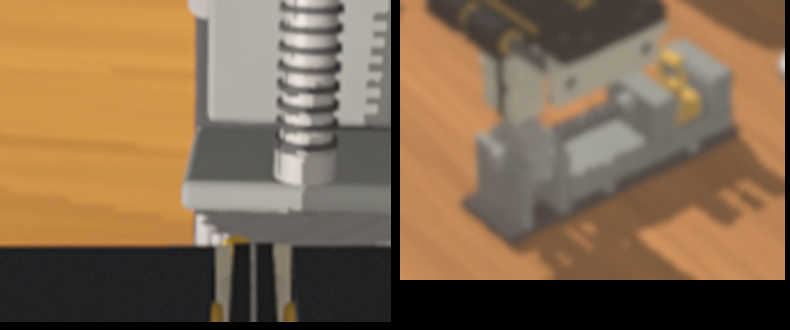

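{"api": "play_rows", "payload": {
  "series": [0.0,0,-0.002,0,-0.008,0,0,0,-0.02,-0.02,0.01,0,-0.025,-0.02,0.01,0,0,0,0,0]
}}

```text
time_s: 4.98
tcp_pos: [0.4683, -0.1998, 0.1243]
eef_rot: [79.1, 89.8, -7.3]
contact_force: [-0.3, 0.9, 0.2]
gripper_width: 0.0008
```

```bash
cat >meas.py <<'E'
import sys
from h import *
from plant import get_state,capture
import cv2
k=sys.argv[1]
c=capture("wrist");cv2.imwrite(f"pics/{k}.png",c["img"])
s=get_state();show(s)
hsv=cv2.cvtColor(c["img"],cv2.COLOR_BGR2HSV)
yw=np.radians(3.6);ct=np.array([.508,-.187,.046]);X=np.array([np.cos(yw),np.sin(yw),0]);Y=np.array([-np.sin(yw),np.cos(yw),0])
# predicted pixel of index bar mid for angles, seen
for a in np.arange(-1.2,1.3,.2):
    p=ct+.023*(np.sin(a)*Y+np.cos(a)*np.array([0,0,1]));print(round(a,1),proj(c,p).round(0),end=' ')
print()
q=np.array([proj(c,ct+sx*.0095*X+sy*.023*Y+np.array([0,0,.01])) for sx in(-1,1) for sy in(-1,1)])
x0,y0=(q.min(0)-15).astype(int);x1,y1=(q.max(0)+15).astype(int);x0=max(x0,0);y0=max(y0,0)
m=np.zeros(hsv.shape[:2],np.uint8);m[y0:y1,x0:x1]=cv2.inRange(hsv[y0:y1,x0:x1],(20,130,100),(32,255,255))
n,l,st,ce=cv2.connectedComponentsWithStats(m)
for i in range(1,n):
    if st[i,4]>15:
        o,d=ray(c,*ce[i]);d/=np.linalg.norm(d)
        # intersect cylinder radius .023
        w=o-ct;w=w-X*(w@X);e=d-X*(d@X);A=e@e;B=2*w@e;C=w@w-.0229**2;D=B*B-4*A*C
        if D<0:print("miss",ce[i]);continue
        P=w+e*(-B-np.sqrt(D))/(2*A);xx=(o+d*(-B-np.sqrt(D))/(2*A)-ct)@X
        print(st[i],ce[i].round(1),"angle",np.arctan2(P@Y,P[2]),"x",xx)
E
python3 meas.py m1
```

```text
5.0333 [ 0.4691 -0.1993  0.1229] F [ 0.55  0.46 -1.4 ] q [ -0.9  10.4 -28.2  -0.  -51.1  94.5]
[[ 0.004  0.998  0.062]
 [-0.     0.062 -0.998]
 [-1.     0.004  0.   ]]
-1.2 [331. 190.] -1.0 [327. 191.] -0.8 [323. 192.] -0.6 [317. 193.] -0.4 [309. 193.] -0.2 [302. 194.] -0.0 [293. 194.] 0.2 [285. 194.] 0.4 [277. 193.] 0.6 [271. 193.] 0.8 [265. 192.] 1.0 [261. 191.] 1.2 [258. 190.] 
[264 177   7  33 221] [267.1 192.7] angle 0.724085083930236 x -0.0002362474806235878
```

View pics/m1.png

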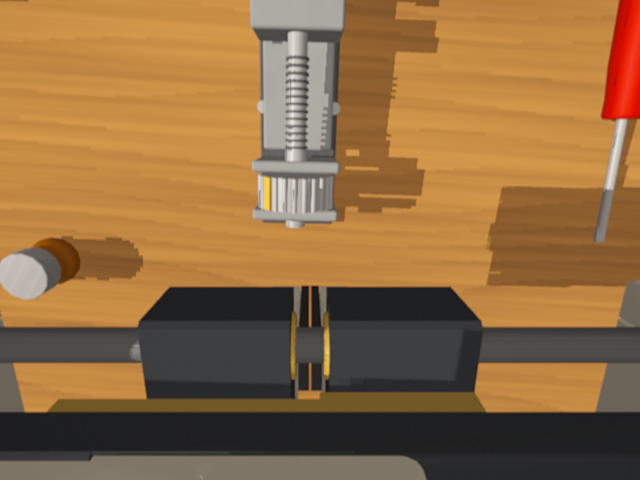

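{"api": "play_rows", "payload": {
  "series": [0.025,0.02,0,0,0.02,0.02,0,0,0,0,0,0,0.006,0,0,0,0.002,0,0,0]
}}

```text
time_s: 5.45
tcp_pos: [0.5096, -0.1966, 0.068]
eef_rot: [-20.3, 89.9, -106.6]
contact_force: [-4.1, -0.2, 19.1]
gripper_width: 0.0004
```

{"api": "play_rows", "payload": {
  "series": [0,0,0,0,0,0,-0.005,0,0,0,-0.005,0,0,0,-0.005,0,0,0,-0.005,0]
}}

```text
time_s: 5.87
tcp_pos: [0.5083, -0.1762, 0.0684]
eef_rot: [68.1, 89.9, -18.3]
contact_force: [-0.5, -2.2, 6.7]
gripper_width: 0.0006
```

{"api": "play_rows", "payload": {
  "series": [-0.006,0,0,0,0,0,0.01,0,0,0,0.01,0,0,0,0,0,0.006,0,0,0]
}}

```text
time_s: 6.28
tcp_pos: [0.5096, -0.1972, 0.0681]
eef_rot: [74.6, 89.9, -11.9]
contact_force: [-4.6, 0.3, 36.4]
gripper_width: 0.0003
```

{"api": "play_rows", "payload": {
  "series": [0,0,0,0,0,0,-0.005,0,0,0,-0.005,0,0,0,-0.005,0,0,0,-0.005,0]
}}

```text
time_s: 6.7
tcp_pos: [0.509, -0.1769, 0.0685]
eef_rot: [61.8, 89.9, -24.6]
contact_force: [-0.5, -1.3, 8.5]
gripper_width: 0.0002
```

{"api": "play_rows", "payload": {
  "series": [-0.006,0,0,0,0,0,0.01,0,0,0,0.01,0,0,0,0,0,0.006,0,0,0]
}}

```text
time_s: 7.12
tcp_pos: [0.5095, -0.1973, 0.0678]
eef_rot: [74.8, 89.9, -11.7]
contact_force: [-3.8, 3.2, 30.0]
gripper_width: 0.0002
```

{"api": "play_rows", "payload": {
  "series": [0,0,0,0,0,0,-0.005,0,0,0,-0.005,0,0,0,-0.005,0,0,0,-0.005,0]
}}

```text
time_s: 7.53
tcp_pos: [0.5089, -0.1771, 0.0684]
eef_rot: [51.1, 89.9, -35.3]
contact_force: [-1.6, -2.2, 11.2]
gripper_width: 0.0007
```

{"api": "play_rows", "payload": {
  "series": [-0.008,0,0,0,-0.02,-0.02,0.01,0,-0.025,-0.02,0.01,0,0,0,0,0,0,0,0,0]
}}

```text
time_s: 7.95
tcp_pos: [0.4691, -0.1993, 0.1216]
eef_rot: [90.9, 89.9, 4.5]
contact_force: [0.1, -0.4, -1.2]
gripper_width: 0.0007
```

```bash
python3 meas.py m2
```

```text
8.0 [ 0.4691 -0.199   0.1207] F [-0.03  1.   -0.5 ] q [ -0.9  10.6 -28.3  -0.  -51.   94.4]
[[ 0.001  0.998  0.062]
 [ 0.     0.062 -0.998]
 [-1.     0.001 -0.   ]]
-1.2 [332. 192.] -1.0 [328. 193.] -0.8 [324. 194.] -0.6 [318. 195.] -0.4 [310. 196.] -0.2 [302. 196.] -0.0 [294. 196.] 0.2 [286. 196.] 0.4 [278. 196.] 0.6 [271. 195.] 0.8 [265. 194.] 1.0 [261. 193.] 1.2 [258. 192.]
```

View pics/m2.png

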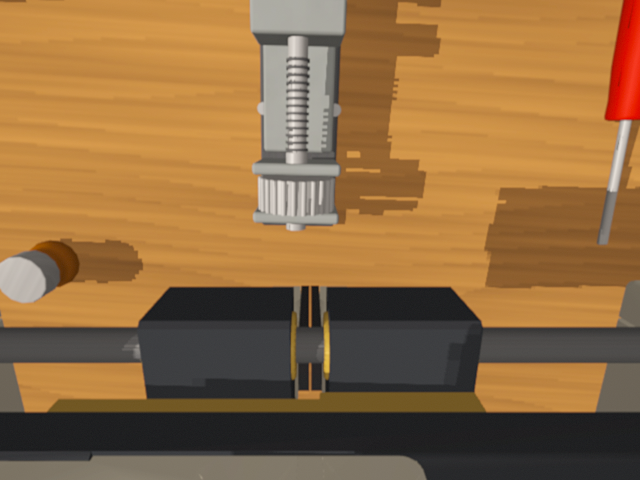

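{"api": "play_rows", "payload": {
  "series": [0.025,0.02,0,0,0.02,0.02,0,0,0,0,0,0,0.005,0,0,0,0.003,0,0,0]
}}

```text
time_s: 8.42
tcp_pos: [0.5094, -0.1967, 0.068]
eef_rot: [-43.9, 89.9, -130.2]
contact_force: [-8.9, -1.0, 33.4]
gripper_width: 0.0002
```

{"api": "play_rows", "payload": {
  "series": [0,0,0,0,0,0,-0.005,0,0,0,-0.005,0,0,0,-0.005,0,0,0,-0.005,0]
}}

```text
time_s: 8.83
tcp_pos: [0.5085, -0.1765, 0.0686]
eef_rot: [62.1, 89.9, -24.2]
contact_force: [-0.5, -2.6, 7.0]
gripper_width: 0.0003
```

{"api": "play_rows", "payload": {
  "series": [-0.006,0,0,0,0,0,0.01,0,0,0,0.01,0,0.003,0,0,0,0.003,0,0,0]
}}

```text
time_s: 9.25
tcp_pos: [0.5094, -0.1973, 0.0678]
eef_rot: [62.3, 90.0, -24.2]
contact_force: [-6.1, 3.7, 31.4]
gripper_width: 0.0002
```

{"api": "play_rows", "payload": {
  "series": [0,0,0,0,0,0,-0.005,0,0,0,-0.005,0,0,0,-0.005,0,0,0,-0.005,0]
}}

```text
time_s: 9.67
tcp_pos: [0.5087, -0.1769, 0.0682]
eef_rot: [58.7, 89.9, -27.7]
contact_force: [-0.6, -2.3, 7.3]
gripper_width: 0.0003
```

{"api": "play_rows", "payload": {
  "series": [-0.008,0,0,0,-0.02,-0.02,0.01,0,-0.025,-0.02,0.01,0,0,0,0,0,0,0,0,0]
}}

```text
time_s: 10.08
tcp_pos: [0.4691, -0.1993, 0.1219]
eef_rot: [89.2, 89.9, 2.8]
contact_force: [0.1, -0.2, -0.6]
gripper_width: 0.0001
```

```bash
python3 meas.py m3
```

```text
10.1333 [ 0.4691 -0.199   0.1209] F [-0.26  0.37 -0.29] q [ -0.9  10.6 -28.3  -0.  -51.1  94.4]
[[ 0.001  0.998  0.062]
 [ 0.     0.062 -0.998]
 [-1.     0.001 -0.   ]]
-1.2 [331. 192.] -1.0 [328. 193.] -0.8 [323. 194.] -0.6 [317. 195.] -0.4 [310. 196.] -0.2 [302. 196.] -0.0 [294. 196.] 0.2 [286. 196.] 0.4 [278. 196.] 0.6 [271. 195.] 0.8 [265. 194.] 1.0 [261. 193.] 1.2 [258. 192.] 
[326 180   6  33 166] [328.4 195.8] angle -1.0189341049806313 x -0.0016226494527596645
```

{"api": "play_rows", "payload": {
  "series": [0.025,0.02,0,0,0.02,0.02,0,0,0,0,0,0,0.005,0,0,0,0.003,0,0,0]
}}

```text
time_s: 10.55
tcp_pos: [0.5093, -0.1965, 0.0677]
eef_rot: [-55.3, 89.9, -141.6]
contact_force: [-8.7, 2.5, 31.5]
gripper_width: 0.0005
```

{"api": "play_rows", "payload": {
  "series": [0,0,0,0,0,0,-0.005,0,0,0,-0.005,0,0,0,-0.005,0,0,0,-0.005,0]
}}

```text
time_s: 10.97
tcp_pos: [0.5082, -0.1764, 0.0683]
eef_rot: [62.6, 89.9, -23.8]
contact_force: [-0.2, -2.2, 7.4]
gripper_width: 0.0006
```

{"api": "play_rows", "payload": {
  "series": [-0.006,0,0,0,0,0,0.01,0,0,0,0.01,0,0.003,0,0,0,0.003,0,0,0]
}}

```text
time_s: 11.38
tcp_pos: [0.5095, -0.1975, 0.068]
eef_rot: [35.2, 89.9, -51.2]
contact_force: [-8.9, -2.4, 37.3]
gripper_width: 0.0004
```

{"api": "play_rows", "payload": {
  "series": [0,0,0,0,0,0,-0.005,0,0,0,-0.005,0,0,0,-0.005,0,0,0,-0.005,0]
}}

```text
time_s: 11.8
tcp_pos: [0.5087, -0.177, 0.0685]
eef_rot: [55.3, 89.9, -31.2]
contact_force: [-0.5, -1.9, 7.2]
gripper_width: 0.0005
```

{"api": "play_rows", "payload": {
  "series": [-0.008,0,0,0,-0.02,-0.02,0.01,0,-0.025,-0.02,0.01,0,0,0,0,0,0,0,0,0]
}}

```text
time_s: 12.22
tcp_pos: [0.4692, -0.1993, 0.1218]
eef_rot: [90.0, 89.9, 3.5]
contact_force: [0.1, -0.1, -0.2]
gripper_width: 0.0004
```

```bash
python3 meas.py m4
```

```text
12.2667 [ 0.4691 -0.199   0.1209] F [ 0.26 -0.03 -0.94] q [ -0.9  10.6 -28.3  -0.  -51.1  94.4]
[[ 0.001  0.998  0.062]
 [ 0.     0.062 -0.998]
 [-1.     0.001 -0.   ]]
-1.2 [331. 192.] -1.0 [328. 193.] -0.8 [323. 194.] -0.6 [317. 195.] -0.4 [310. 196.] -0.2 [302. 196.] -0.0 [294. 196.] 0.2 [286. 196.] 0.4 [278. 196.] 0.6 [271. 195.] 0.8 [265. 194.] 1.0 [261. 193.] 1.2 [258. 192.] 
[267 180   8  34 265] [270.5 196.3] angle 0.618162372522286 x -0.0007661869221655738
```

{"api": "play_rows", "payload": {
  "series": [0.025,0.02,0,0,0.02,0.02,0,0,0,0,0,0,0.005,0,0,0,0.003,0,0,0]
}}

```text
time_s: 12.68
tcp_pos: [0.5095, -0.1963, 0.0676]
eef_rot: [-52.8, 89.9, -139.1]
contact_force: [-7.3, 4.1, 30.1]
gripper_width: 0.0006
```

{"api": "play_rows", "payload": {
  "series": [0,0,0,0,0,0,-0.005,0,0,0,-0.005,0,0,0,-0.005,0,0,0,-0.005,0]
}}

```text
time_s: 13.1
tcp_pos: [0.5083, -0.1763, 0.0683]
eef_rot: [71.5, 89.9, -14.8]
contact_force: [1.2, -2.0, 3.1]
gripper_width: 0.0001
```

{"api": "play_rows", "payload": {
  "series": [-0.006,0,0,0,0,0,0.01,0,0,0,0.01,0,0.003,0,0,0,0.003,0,0,0]
}}

```text
time_s: 13.52
tcp_pos: [0.5094, -0.1974, 0.0679]
eef_rot: [36.2, 90.0, -50.3]
contact_force: [-9.0, -1.1, 36.7]
gripper_width: 0.0005
```

{"api": "play_rows", "payload": {
  "series": [0,0,0,0,0,0,-0.005,0,0,0,-0.005,0,0,0,-0.005,0,0,0,-0.005,0]
}}

```text
time_s: 13.93
tcp_pos: [0.5087, -0.177, 0.0685]
eef_rot: [54.0, 89.9, -32.4]
contact_force: [-0.8, -2.5, 10.7]
gripper_width: 0.0
```

{"api": "play_rows", "payload": {
  "series": [-0.006,0,0,0,0,0,0.01,0,0,0,0.01,0,0.003,0,0,0,0.003,0,0,0]
}}

```text
time_s: 14.35
tcp_pos: [0.5095, -0.1974, 0.0677]
eef_rot: [46.0, 90.0, -40.5]
contact_force: [-6.6, 2.7, 32.8]
gripper_width: 0.0007
```

{"api": "play_rows", "payload": {
  "series": [0,0,0,0,0,0,-0.005,0,0,0,-0.005,0,0,0,-0.005,0,0,0,-0.005,0]
}}

```text
time_s: 14.77
tcp_pos: [0.5088, -0.1769, 0.0682]
eef_rot: [60.2, 89.9, -26.2]
contact_force: [0.5, -3.2, 6.4]
gripper_width: 0.0003
```

{"api": "play_rows", "payload": {
  "series": [-0.006,0,0,0,0,0,0.01,0,0,0,0.01,0,0.003,0,0,0,0.003,0,0,0]
}}

```text
time_s: 15.18
tcp_pos: [0.5094, -0.1977, 0.0678]
eef_rot: [18.4, 90.0, -68.1]
contact_force: [-9.0, -1.6, 37.9]
gripper_width: 0.0004
```

{"api": "play_rows", "payload": {
  "series": [0,0,0,0,0,0,-0.005,0,0,0,-0.005,0,0,0,-0.005,0,0,0,-0.005,0]
}}

```text
time_s: 15.6
tcp_pos: [0.5086, -0.177, 0.0683]
eef_rot: [56.7, 89.9, -29.7]
contact_force: [0.7, -2.4, 5.1]
gripper_width: 0.0005
```

{"api": "play_rows", "payload": {
  "series": [-0.006,0,0,0,0,0,0.01,0,0,0,0.01,0,0.003,0,0,0,0.003,0,0,0]
}}

```text
time_s: 16.02
tcp_pos: [0.5095, -0.1975, 0.0677]
eef_rot: [38.9, 90.0, -47.5]
contact_force: [-8.0, 3.5, 32.6]
gripper_width: 0.0006
```

{"api": "play_rows", "payload": {
  "series": [0,0,0,0,0,0,-0.005,0,0,0,-0.005,0,0,0,-0.005,0,0,0,-0.005,0]
}}

```text
time_s: 16.43
tcp_pos: [0.5086, -0.177, 0.0683]
eef_rot: [52.4, 89.9, -34.0]
contact_force: [-1.0, -3.2, 10.7]
gripper_width: 0.0003
```

{"api": "play_rows", "payload": {
  "series": [-0.008,0,0,0,-0.02,-0.02,0.01,0,-0.025,-0.02,0.01,0,0,0,0,0,0,0,0,0]
}}

```text
time_s: 16.85
tcp_pos: [0.4691, -0.1994, 0.1218]
eef_rot: [90.1, 89.9, 3.6]
contact_force: [0.6, -0.1, -1.1]
gripper_width: 0.0006
```

```bash
python3 meas.py m5
```

```text
16.9 [ 0.4691 -0.199   0.1209] F [0.   0.73 0.  ] q [ -0.9  10.6 -28.3  -0.  -51.1  94.4]
[[ 0.001  0.998  0.062]
 [ 0.     0.062 -0.998]
 [-1.     0.001 -0.   ]]
-1.2 [331. 192.] -1.0 [328. 193.] -0.8 [323. 194.] -0.6 [317. 195.] -0.4 [310. 196.] -0.2 [302. 196.] -0.0 [294. 196.] 0.2 [286. 196.] 0.4 [278. 196.] 0.6 [271. 195.] 0.8 [265. 194.] 1.0 [261. 193.] 1.2 [258. 192.] 
[325 180   7  33 177] [328.  195.9] angle -1.0002953873020217 x -0.0016407618884914357
```

View pics/m5.png

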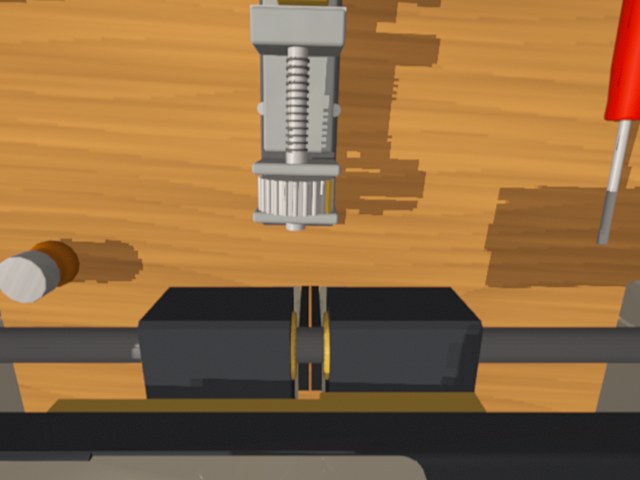

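{"api": "play_rows", "payload": {
  "series": [0.025,0.02,0,0,0.02,0.02,0,0,0,0,0,0,0.005,0,0,0,0.003,0,0,0]
}}

```text
time_s: 17.32
tcp_pos: [0.5094, -0.1967, 0.0678]
eef_rot: [-48.2, 89.9, -134.5]
contact_force: [-7.2, 0.8, 31.5]
gripper_width: 0.0003
```

{"api": "play_rows", "payload": {
  "series": [0,0,0,0,0,0,-0.0055,0,0,0,-0.0055,0,0,0,-0.0055,0,0,0,-0.0055,0]
}}

```text
time_s: 17.73
tcp_pos: [0.5082, -0.1744, 0.0684]
eef_rot: [60.5, 89.9, -25.9]
contact_force: [-0.6, -2.0, 5.1]
gripper_width: 0.0003
```

{"api": "play_rows", "payload": {
  "series": [-0.008,0,0,0,-0.02,-0.02,0.01,0,-0.025,-0.02,0.012,0,0,0,0,0,0,0,0,0]
}}

```text
time_s: 18.15
tcp_pos: [0.4691, -0.199, 0.1222]
eef_rot: [90.4, 89.8, 4.0]
contact_force: [0.5, 0.6, -0.3]
gripper_width: 0.0006
```

```bash
python3 meas.py m6; python3 - <<'E'
from plant import capture
import cv2
c=capture("side");cv2.imwrite("pics/s6.png",cv2.resize(c["img"][180:360,230:460],None,fx=3,fy=3,interpolation=cv2.INTER_CUBIC))
E
```

```text
18.2 [ 0.4691 -0.1987  0.1212] F [-0.86 -0.3  -0.41] q [ -0.9  10.6 -28.3  -0.  -51.1  94.4]
[[ 0.001  0.998  0.062]
 [ 0.     0.062 -0.998]
 [-1.     0.001 -0.   ]]
-1.2 [332. 192.] -1.0 [329. 193.] -0.8 [324. 194.] -0.6 [318. 195.] -0.4 [311. 196.] -0.2 [303. 196.] -0.0 [294. 196.] 0.2 [286. 196.] 0.4 [278. 196.] 0.6 [272. 195.] 0.8 [266. 194.] 1.0 [262. 193.] 1.2 [259. 192.] 
[298 182   9  34 274] [301.5 198.3] angle -0.17015311246844095 x -0.0012760818885352964
```

View pics/m6.png

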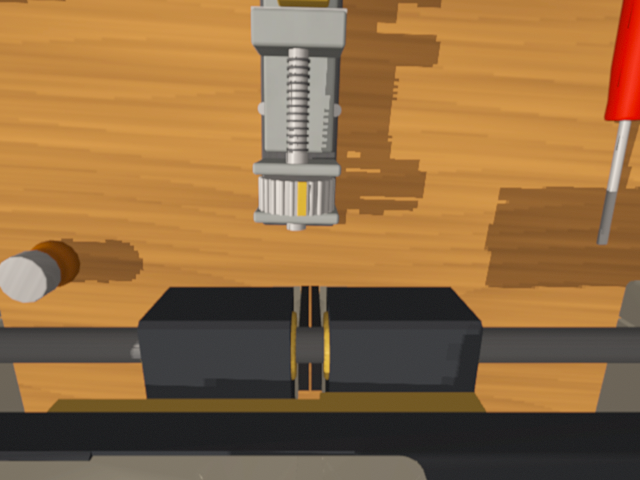

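View pics/s6.png

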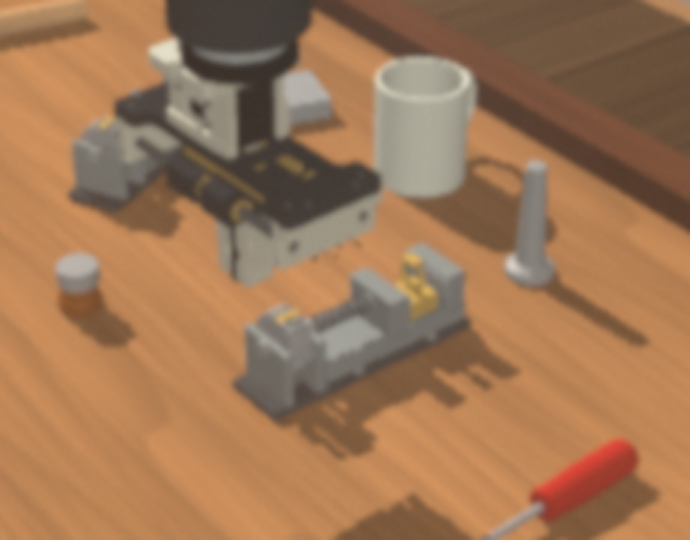

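```bash
python3 -c "
from plant import close_job
print(close_job())"
```

```text
the job is handed in; nothing more can be done
None
```

I loosened the ring vise's wheel by two full turns, using 14 strokes of the shut fingertip across the top of the wheel, and handed the job in at about 18 s.

- **Wheel angle:** the wrist camera last showed the brass index bar 0.17 rad short of straight up. That puts the wheel at about 12.40 rad, inside the 11.78 to 13.35 rad range.
- **Turn count:** the bar readings along the way (0.72, 5.26, 6.90, 11.57 and 12.40 rad) fit about 0.8 to 0.9 rad per stroke. The moving jaw had drawn back about 8 to 9 mm, which also fits two turns.
- **Casting and bench:** the last side view showed the casting upright between the jaws and the nearby things apparently where they were. I checked this by eye only, and did not measure the casting or the spare wheel. The tool never went near the spare vise.
- **Clearance:** the tip was about 50 mm clear of the wheel at the end, with the force reading near zero.
- **Forces:** the fingertip pressed harder than needed. Touch-down readings at the ends of moves were mostly 30 to 38 N, easing to 3 to 11 N by the end of each stroke. That is close to the 40 N limit, but the limit covers the arm and gripper body, and this contact was at the fingertip. The readings come only at the end of each call, so I may have missed a higher peak.

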